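# Knock the stuck forming plug out of the tartlet die holder

## Task

A red forming plug is stuck in the tartlet die holder. Take the orange-handled ejector rod from its white stand, feel for the bore of the brass guide bush on top of the holder, push the rod down through it gently (never forcing it, 40 N is too much) until the plug drops into the holder's catch tray, and then put the rod back upright, fully home in its stand. Do not touch the plug with the gripper, and leave the cup, the sauce bottle and the plated tart where they are.

Things in the scene. Friction and masses are not known exactly. Their poses are not given: they have to be found in the camera images.
- press: Fixed aluminium die holder on the table, origin at the centre of its underside. Top plate 100 (x) by 120 (y) mm, upper face 110 mm above the table, with a 34 mm hole under the guide bush; 10 mm cheeks at y = +-55 mm; the -x and +x ends are open. Under the plate a steel ring (inside 43 mm wide) reaches from 98 down to 78 mm above the table, and four thin pins from it down to 40 mm keep the plug centred.
- tray (a point): Centre of the catch tray's rubber floor, 6 mm above the table between the holder's cheeks, under the plug; 88 (x) by 100 (y) mm, with end lips that rise to 16 mm above the table.
- guide (a point): Point on the holder's centre axis, 120 mm above the table, level with the flat top of the brass guide bush (50 mm wide, 10 mm thick, upright through bore 15 mm wide, sharp rim). The bush is eccentric: its bore's centre lies 7 mm sideways of this point in a direction that changes from run to run and is not measured; find it by light touches or by sight. The bush does not turn.
- clips (a point): Point on the holder's axis, 48 mm above the table, at the lower ends of four sprung steel clips (78 to 48 mm above the table, narrowing downwards) that grip the plug. They resist it all the way down with some 4 to 20 N when pushed slowly (about 20 mm/s), much more when pushed fast. The plug drops free once its top face is below this point.
- plug_center (a point): Centre of the red plastic plug: a disc 40 mm wide and 25 mm high, axis upright, 40 to 85 g. At the start its top face is about 96 mm above the table, inside the holder; driven out, it lies on the tray floor.
- rod_grip (a point): Centre of the ejector rod's orange handle, a 24 x 24 mm square prism 45 mm tall; the sides are parallel to this frame's x and y axes, z points up along the rod. Total rod length 135 mm, 150 g.
- rod_tip (a point): Lower end of the ejector rod, 112.5 mm below the handle's centre. The steel shaft is 12 mm in diameter and 90 mm long below the handle; its last 5 mm taper to a flat 9 mm wide.
- stand_hole (a point): Mouth centre of the rod's stand: a fixed white block 80 x 80 x 50 mm with an upright blind hole 15 mm wide (2 mm chamfer) and 42 mm deep, this point 50 mm above the table. At the start the rod stands in it with its tip on the hole's floor.
- cup: Blue cup, 76 mm wide, 100 mm tall, origin at its underside; leave alone.
- sauce_bottle: Dark squeeze bottle with a white nozzle, 58 mm wide, 190 mm tall, origin at its underside; leave alone.
- tart_plate: White plate 150 mm wide with a tart on it, 32 mm tall, origin at its underside; leave alone.
Not all that is in view belongs to the job. Several things look just like the part that bears stand_hole: the one meant starts farthest from the robot's base.

How it is judged:
By the outcome, as a careful person would: the job done as asked, in the order asked, and still so for the second after the job is handed in, with the robot touching nothing.
It also fails if it takes over 72 s, if anything falls off the work surface, if the arm or the gripper's body presses on something with over 40 N, if the wrist force passes 120 N, or if a joint passes its speed limit or range.

## Robot

A 6-joint arm with a two-finger parallel gripper is mounted at the origin on the work surface. World frame = base frame: x ahead of the robot, y to its left, z up, the work surface at z = 0. Lengths are in m, angles in degrees, forces in N, time in s.
With the tool pointing down it reaches from about 0.3 to 0.75 m from the base axis. Payload 8.5 kg.
Tool frame: the origin (TCP) lies on the centre line of the jaws, within the pads' length; the fingertips stand 11 mm ahead of it and the grasp point (between the pads) lies 8 mm behind it; x points along the fingers, y is the direction in which the jaws open and shut, and the axes are right-handed (so a half turn about x gives the same grasp; the last joint's range is limited). The gripper opens to 88 mm and grips with 3 to 60 N. Pads are 18 mm wide; open, the fingers measure 123 mm over their backs; the gripper's body (75 mm by 187 mm) begins 45 mm behind the grasp point.
Start: joints at [50.976, 21.807, 74.336, -0, 83.858, -12.336], TCP at [0.247, 0.491, 0.25] pointing down, gripper open.
Joint ranges: [-178.18, 178.18], [-50.72, 133.34], [12.68, 142.11], [-81.47, 261.47], [9.98, 163.14], [-165.26, 165.26]. Speed limits (degrees/s): [136.94, 136.94, 180, 180, 180, 180].

## Interface

Orientations are given as a 3x3 rotation matrix whose columns are the frame's x, y, z axes.
In Python, from rig import * gives the robot as it stands.
- The arm moves only by the shell command python3 -m crank 'ROWS' [FORCE]. ROWS is JSON, a list that holds one entry, the list of rows, each a list of 7 numbers: the opening, from 0 (shut) to 1 (fully open), then the shift along the tool's x, y, z scaled (see below), then the turn, a rotation vector about the tool's x, y, z scaled (see below). In form: [[[grip, x, y, z, ax, ay, az], ...]]. A call has exactly 5 rows; each row shifts and turns the commanded pose from where the row before left it, along the tool's axes as they then stand; what a row does not reach is not made up. The controller multiplies each number of a shift by 0.08 m and each number of a turn by 8 degrees. A row lasts 1/8 s, in which the tool goes at most 62.5 mm and 10.7 degrees, less where a joint would pass 70% of its speed; a pose out of reach is approached as far as the arm can. A call with a number of a shift or a turn outside -1 to 1 is refused whole. A call with a gripper value outside its range is refused whole. The fingers move at their own pace and stop on an object; FORCE is the grip in N (left out, the last holds). Time passes only in rows, so rows that do not move let the fingers close, or fill a call up. It gives the time, the measured TCP pose, the force and the opening at its end, in the units of the state.
- observe(): the state, without advancing time (a new reading comes with each control period).
- camera(name): name is "scene" or "top"; returns the picture (480x640x3 uint8, blue, green, red); there is no depth.
- camera_model(name): a dict with "camera_matrix" (3x3 intrinsics, pixels), "origin" and "attitude" of the camera in the world. Camera axes: x right, y up, looking along -z (the intrinsics and any distortion apply to the point x, -y, -z); pixel columns grow to the right and rows downward; lengths in m; the calibration is good to about 2 mm. A picture is of the moment at which its call begins. camera_model takes no time and is no camera call.
- close_job(): hands the job in, once; it reports no verdict.
The state is a dict: "clock": time; "joints": joint angles; "qd": joint speeds; "tau": joint torques, N m; "tcp_pos": TCP position; "tcp_rot": TCP orientation; "contact_force": force on the tool from outside, world axes, zero at the start; "moment": the same for the moment, N m; "opening": opening from 0.0 (shut) to 1.0 (fully open).
Only numpy, scipy, OpenCV 4.12 (cv2) and the standard library are available. Lean on these libraries where they do the work, as an engineer would, in place of code of your own. Each camera call takes 0.05 s, during which the arm holds its last target. There are 200 camera calls.

## Working session

There is one attempt and no reset: what is moved stays moved. The work goes in short steps, Python scripts to look and compute and a shell command to move; the robot and the scene stay as the last step left them, time stands still between calls to the robot, and variables do not carry over. Pictures are saved under pics/ and viewed, about 8 in all and at most 12, crops included, and the job is handed in when it is done.

```bash
ls; mkdir -p pics
cat > h.py <<'E'
from rig import *
import numpy as np, cv2
def ray(cam,u,v):
    m=camera_model(cam);K=np.array(m["camera_matrix"]);R=np.array(m["attitude"])
    d=cv2.undistortPoints(np.array([[[u,v]]],float),K,None)[0,0] 
    return np.array(m["origin"]),R@np.array([d[0],-d[1],-1])
def onz(cam,u,v,z):
    o,d=ray(cam,u,v);return o+d*(z-o[2])/d[2]
def proj(cam,p):
    m=camera_model(cam);K=np.array(m["camera_matrix"]);R=np.array(m["attitude"])
    c=R.T@(np.array(p)-np.array(m["origin"]));q=K@np.array([c[0],-c[1],-c[2]]);return q[:2]/q[2]
E
python3 - <<'E'
from h import *
for n in("scene","top"):
    cv2.imwrite(f"pics/{n}0.png",camera(n));print(n,camera_model(n))
s=observe();print(s)
E
```

```text
pics
scene {'camera_matrix': array([[622.19367726,   0.        , 315.00441967],
       [  0.        , 622.19367726, 241.72710435],
       [  0.        ,   0.        ,   1.        ]]), 'origin': array([ 1.23066618, -0.5977356 ,  0.90458611]), 'attitude': array([[ 0.68096309, -0.49394427,  0.54065547],
       [ 0.73215478,  0.47477783, -0.48840085],
       [-0.01544843,  0.72842643,  0.68494983]])}
top {'camera_matrix': array([[453.5245892 ,   0.        , 319.59142229],
       [  0.        , 453.5245892 , 240.51106253],
       [  0.        ,   0.        ,   1.        ]]), 'origin': array([4.40025963e-01, 3.36835720e-04, 9.55844271e-01]), 'attitude': array([[ 0.02801498,  0.99145272, -0.12742318],
       [-0.99895481,  0.03237408,  0.03226787],
       [ 0.03611727,  0.12638602,  0.99132342]])}
{'clock': 0.1, 'joints': array([ 5.09748552e+01,  2.18392733e+01,  7.43779789e+01,  2.96339436e-04,
        8.38574284e+01, -1.23358484e+01]), 'qd': array([ 0.06330476, -0.05051306, -0.18980614, -0.00023004, -0.12183038,
       -0.02180957]), 'tau': array([ 3.49382848e-03, -4.38651216e+01, -2.24914187e+01,  7.14985770e-02,
        3.42050171e-02, -6.13653810e-05]), 'tcp_pos': array([0.24689149, 0.49122235, 0.24919373]), 'tcp_rot': array([[-8.24709069e-04,  4.49152069e-01,  8.93454945e-01],
       [-1.00935058e-03,  8.93454420e-01, -4.49152737e-01],
       [-9.99999151e-01, -1.27222960e-03, -2.83488063e-04]]), 'contact_force': array([-0.55697533, -0.59118416,  0.25541189]), 'moment': array([ 0.03845506, -0.07375236,  0.0245521 ]), 'opening': 0.9999399492923339}
```

View pics/top0.png

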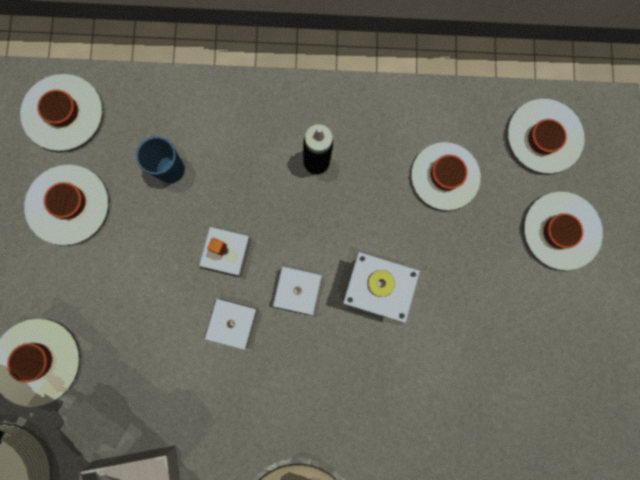

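View pics/scene0.png

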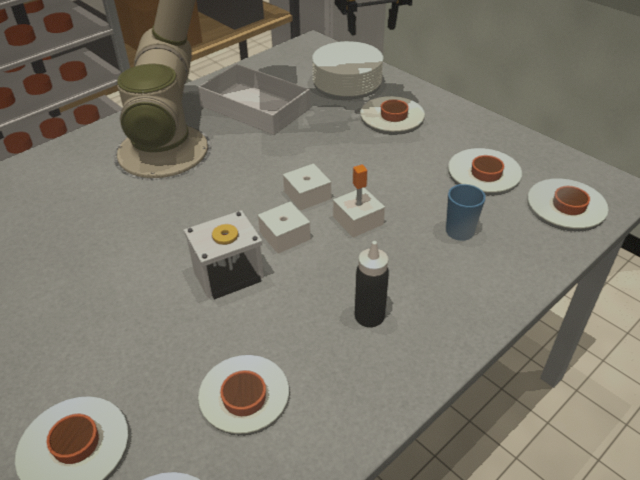

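The rod stands in the block at top (225,252). The look-alike blocks are at (297,290) and (231,324), both nearer the base (image bottom centre), so (225,252) is the one meant. Next I measure and take one enlarged crop.

Run:
```python
from h import *
for n in("scene","top"):
    im=camera(n);hsv=cv2.cvtColor(im,cv2.COLOR_BGR2HSV)
    W=cv2.inRange(hsv,(0,0,115 if n=="top" else 120),(180,45,255))
    O=cv2.inRange(hsv,(3,170,120),(14,255,255)); Y=cv2.inRange(hsv,(18,110,80),(35,255,255))
    for nm,m,lo in(("white",W,300),("orange",O,60),("yellow",Y,60)):
        c,_=cv2.findContours(m,cv2.RETR_EXTERNAL,cv2.CHAIN_APPROX_NONE)
        for k in c:
            if cv2.contourArea(k)<lo or cv2.contourArea(k)>6000:continue
            r=cv2.minAreaRect(k);M=cv2.moments(k);u,v=M['m10']/M['m00'],M['m01']/M['m00']
            z={"white":.05,"orange":.1655 if n=="scene" else .143,"yellow":.12}[nm]
            if nm=="white" and n=="scene": continue
            print(n,nm,cv2.contourArea(k),np.round([u,v],1),np.round(r[0],1),np.round(r[1],1),round(r[2],1),np.round(onz(n,*r[0],z),4), np.round(onz(n,*r[0],.11)[:2],4) if nm=="white" else "")
            if nm=="yellow":
                (x,y,w,h)=cv2.boundingRect(k);p=im[y-4:y+h+4,x-4:x+w+4]
                np.save(f"/tmp/{n}.npy",p);print(x-4,y-4)
                cv2.imwrite(f"/tmp/b_{n}.png",cv2.resize(p,(300,300),interpolation=cv2.INTER_CUBIC))
                # bore: non-yellow inside hull
                H=np.zeros_like(m);cv2.drawContours(H,[k],-1,255,-1);g=im[...,2].astype(float)
                e=cv2.fitEllipse(k);print("ell",e)
                I=cv2.erode(H,np.ones((3,3)));ys,xs=np.nonzero(I);ref=np.percentile(g[I>0],80)
                w_=np.clip(ref*.8-g[ys,xs],0,None);bu,bv=(xs*w_).sum()/w_.sum(),(ys*w_).sum()/w_.sum()
                print("bore",bu,bv,onz(n,bu,bv,.12),"ringc",onz(n,*e[0],.12),"px",w_.astype(bool).sum())
    if n=="top": cv2.imwrite("pics/c1.png",np.hstack([cv2.resize(im[220:360,190:330],(400,400),interpolation=cv2.INTER_CUBIC),cv2.resize(im[240:330,335:425],(400,400),interpolation=cv2.INTER_CUBIC)]))
```

```text
scene orange 88.5 [359.6 176.6] [359.1 177.4] [12.2 19.6] 5.7 [0.5729 0.1156 0.1655] 
scene yellow 364.5 [224.6 233.8] [224.5 233.5] [19. 25.] 90.0 [ 0.4774 -0.1452  0.12  ] 
208 220
ell ((224.5890350341797, 233.81834411621094), (18.535343170166016, 25.197914123535156), 81.97307586669922)
bore 224.60420488217864 234.72964583039368 [ 0.4802354  -0.14715853  0.12      ] ringc [ 0.47818393 -0.1456551   0.12      ] px 52
scene yellow 1319.0 [236.2  30.8] [234.6  20.1] [ 42.  107.9] 68.5 [-0.2598  0.4451  0.12  ] 
188 -1Traceback (most recent call last):
  File "<stdin>", line 17, in <module>
cv2.error: OpenCV(4.12.0) /io/opencv/modules/imgproc/src/resize.cpp:4208: error: (-215:Assertion failed) !ssize.empty() in function 'resize'
```

Run:
```python
from h import *
print(observe()["clock"])
crops=[]
for n in("scene","top"):
    im=camera(n);hsv=cv2.cvtColor(im,cv2.COLOR_BGR2HSV)
    if n=="scene":
        m=cv2.inRange(hsv,(3,150,60),(14,255,255))[150:200,340:380];ys,xs=np.nonzero(m);print("orange scene bbox",xs.min()+340,xs.max()+340,ys.min()+150,ys.max()+150,xs.mean()+340,ys.mean()+150)
    else:
        W=cv2.inRange(hsv,(0,0,125),(180,60,255));c,_=cv2.findContours(W,cv2.RETR_EXTERNAL,cv2.CHAIN_APPROX_NONE)
        for k in c:
            A=cv2.contourArea(k)
            if A<600 or A>5500:continue
            k=cv2.convexHull(k);r=cv2.minAreaRect(k);u,v=r[0]
            if 180<u<440 and 200<v<360:
                z=.11 if u>340 else .05
                b=np.array([onz(n,*q,z)[:2] for q in cv2.boxPoints(r)])
                print("white",np.round(r[0],1),"c",b.mean(0).round(4),"sides",np.linalg.norm(b[1]-b[0]).round(4),np.linalg.norm(b[2]-b[1]).round(4),"ang",[np.degrees(np.arctan2(*(b[i+1]-b[i])[::-1])).round(1) for i in(0,1)],"dist",np.linalg.norm(b.mean(0)).round(3))
        m=cv2.inRange(hsv,(3,150,60),(14,255,255))[225:265,200:245];ys,xs=np.nonzero(m);print("orange top",xs.min()+200,xs.max()+200,ys.min()+225,ys.max()+225,xs.mean()+200,ys.mean()+225)
    x0,y0=(210,218) if n=="scene" else (366,267)
    sub=im[y0:y0+32,x0:x0+32];s=8;big=cv2.resize(sub,None,fx=s,fy=s,interpolation=cv2.INTER_CUBIC);h=cv2.cvtColor(big,cv2.COLOR_BGR2HSV)
    Y=cv2.inRange(h,(15,90,60),(40,255,255));c,_=cv2.findContours(Y,cv2.RETR_CCOMP,cv2.CHAIN_APPROX_NONE)
    for k in c:
        if cv2.contourArea(k)<800:continue
        e=cv2.fitEllipse(k);u,v=(np.array(e[0])+.5)/s-.5+[x0,y0];print(n,"yel",cv2.contourArea(k)/s/s,(u.round(2),v.round(2)),np.array(e[1])/s,e[2],onz(n,u,v,.12).round(4))
    crops.append(cv2.resize(big,(380,380)))
    if n=="top":crops.append(cv2.resize(im[220:360,190:330],(380,380),interpolation=cv2.INTER_CUBIC))
cv2.imwrite("pics/c1.png",cv2.resize(np.hstack(crops),(798,266)))
```

```text
0.15
orange scene bbox 353 366 165 188 359.5680751173709 177.73708920187795
scene yel 412.203125 (np.float64(224.61), np.float64(233.76)) [19.9670105  26.28934479] 81.5446548461914 [ 0.4781 -0.1455  0.12  ]
white [229.6 324.1] c [0.3863 0.1421] sides 0.083 0.083 ang [np.float64(-12.0), np.float64(-103.4)] dist 0.412
white [297.1 290.1] c [0.4561 0.0125] sides 0.0818 0.0829 ang [np.float64(-10.3), np.float64(-100.8)] dist 0.456
white [382.1 286.8] c [ 0.4658 -0.1464] sides 0.1028 0.1255 ang [np.float64(-16.1), np.float64(-105.5)] dist 0.488
white [223.2 250.1] c [0.5312 0.1624] sides 0.0822 0.0836 ang [np.float64(-10.5), np.float64(-102.3)] dist 0.556
orange top 209 225 239 254 217.49565217391304 246.95652173913044
top yel 526.078125 (np.float64(380.68), np.float64(282.96)) [25.66481781 26.10017967] 111.92206573486328 [ 0.4722 -0.1419  0.12  ]
top yel 39.7578125 (np.float64(380.37), np.float64(283.15)) [6.673316  7.6158576] 96.55504608154297 [ 0.4718 -0.1413  0.12  ]
```

View pics/c1.png

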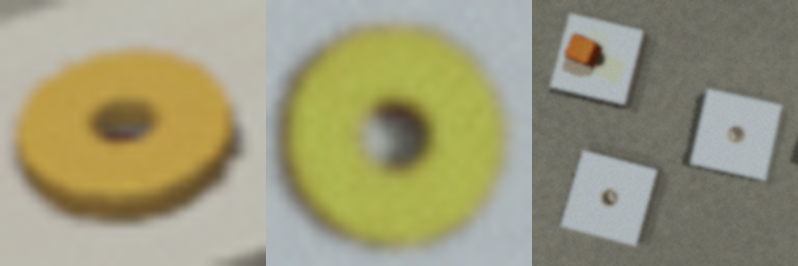

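The crop shows the ring-shaped bush with its bore concentric in the disc, offset from the plate centre. The farthest block (0.556 m from the base, against 0.456 and 0.412) holds the orange rod, so the stand is confirmed. Next: triangulate the handle and get its yaw.

```bash
cat >> h.py <<'E'
def tri(a,b):
    (o1,d1),(o2,d2)=ray("scene",*a),ray("top",*b);A=np.stack([d1,-d2],1)
    t=np.linalg.lstsq(A,o2-o1,rcond=None)[0];p,q=o1+d1*t[0],o2+d2*t[1];return (p+q)/2,np.linalg.norm(p-q)
E
python3 - <<'E'
from h import *
print("handle",tri((359.57,177.74),(217.5,246.96)),"bore",tri((225.0,232.4),(380.4,283.15)),onz("scene",225,232.4,.12))
im=camera("top");s=10;b=cv2.resize(im[230:262,202:238],None,fx=s,fy=s,interpolation=cv2.INTER_CUBIC)
h=cv2.cvtColor(b,cv2.COLOR_BGR2HSV)
m=cv2.inRange(h,(3,140,60),(16,255,255));c=max(cv2.findContours(m,0,2)[0],key=cv2.contourArea)
r=cv2.minAreaRect(c);q=cv2.boxPoints(r)/s+[201.55,229.55];P=np.array([onz("top",*x,.143)[:2] for x in q])
print(P.round(4),[np.degrees(np.arctan2(*(P[i+1]-P[i])[::-1])).round(1) for i in(0,1)])
v=h[...,2].copy();v[m==0]=0;print("bright",np.percentile(v[m>0],[10,30,50,70,90]))
m2=((v>np.percentile(v[m>0],90)*.85)*255).astype(np.uint8);c=max(cv2.findContours(m2,0,2)[0],key=cv2.contourArea)
r=cv2.minAreaRect(c);q=cv2.boxPoints(r)/s+[201.55,229.55];P=np.array([onz("top",*x,.143)[:2] for x in q])
print("top face",P.mean(0).round(4),[np.linalg.norm(P[i+1]-P[i]).round(4) for i in(0,1)],[np.degrees(np.arctan2(*(P[i+1]-P[i])[::-1])).round(1) for i in(0,1)])
cv2.imwrite("pics/o.png",b)
E
```

```text
handle (array([0.53027999, 0.16213036, 0.11621688]), np.float64(0.0016404835525538868)) bore (array([ 0.47226519, -0.14140192,  0.11701144]), np.float64(0.001148637876874364)) [ 0.47554567 -0.14271574  0.12      ]
[[0.5226 0.1749]
 [0.5438 0.167 ]
 [0.5326 0.1393]
 [0.5114 0.1472]] [np.float64(-20.3), np.float64(-112.0)]
bright [ 71. 144. 165. 167. 169.]
top face [0.5298 0.1611] [np.float64(0.0216), np.float64(0.021)] [np.float64(-19.5), np.float64(-111.2)]
```

View pics/o.png

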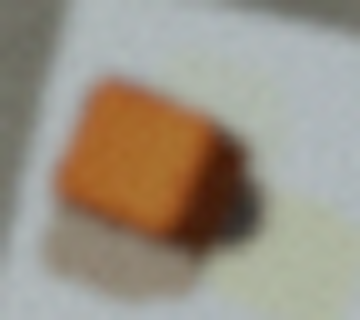

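The view shows the handle's top face yawed about -20°. Its centre is (0.530, 0.1615) and agrees with the triangulated point to within 1 mm. Moving above the rod.

```bash
python3 -m crank '[[[1,0,-0.21,0.5,0,0,0],[1,0,-0.21,0.5,0,0,0],[1,0,-0.21,0.5,0,0,0],[1,0,-0.21,0.5,0,0,0],[1,0,-0.21,0.5,0,0,0]]]' 60
python3 -m crank '[[[1,0,-0.21,0.5,0,0,0],[1,0,-0.21,0.5,0,0,0],[1,0,-0.21,0.5,0,0,0],[1,0,-0.21,0.5,0,0,0],[1,0,-0.21,0.5,-0.84,0,0]]]'
cat > d.py <<'E'
import sys
from h import *
# usage: d.py x y z [yaw of jaw axis]: needed shift in tool units (frac of 0.08), turn units
s=observe();R=s["tcp_rot"];p=s["tcp_pos"]
t=np.array([float(a) for a in sys.argv[1:4]]);y=np.degrees(np.arctan2(R[1,1],R[0,1]))
print("t",round(s["clock"],2),"p",p.round(4),"yaw",y.round(2),"down",R[:,0].round(4),"F",s["contact_force"].round(1),"op",round(s["opening"],3))
print("shift",(R.T@(t-p)/.08).round(3),"turn", -(float(sys.argv[4])-y)/8 if len(sys.argv)>4 else "")
E
python3 d.py 0.53 0.1615 0.1125 70
```

```text
clock: 0.92
tcp_pos: [0.3887, 0.3253, 0.2498]
tcp_rot: [[0.0, 0.449, 0.893], [0.0, 0.893, -0.449], [-1.0, 0.0, 0.0]]
contact_force: [0.1, -0.1, -0.3]
opening: 0.998
clock: 1.55
tcp_pos: [0.5297, 0.1604, 0.2498]
tcp_rot: [[-0.0, 0.339, 0.941], [0.0, 0.941, -0.339], [-1.0, 0.0, -0.0]]
contact_force: [-0.2, 1.0, -0.3]
opening: 0.998
t 1.55 p [0.5297 0.1604 0.2498] yaw 70.17 down [-0.e+00  1.e-04 -1.e+00] F [-0.2  1.  -0.3] op 0.998
shift [ 1.716e+00  1.400e-02 -1.000e-03] turn 0.021476893918205064
```

```bash
python3 -m crank '[[[1,0.4,0.014,0,0,0,0],[1,0.4,0,0,0,0,0],[1,0.4,0,0,0,0,0],[1,0.4,0,0,0,0,0],[1,0.116,0,0,0,0,0]]]'
python3 -m crank '[[[0.6,0,0,0,0,0,0],[0.4,0,0,0,0,0,0],[0.3,0,0,0,0,0,0],[0.2,0,0,0,0,0,0],[0,0,0,0,0,0,0]]]' 30
python3 -m crank '[[[0,0,0,0,0,0,0],[0,0,0,0,0,0,0],[0,0,0,0,0,0,0],[0,0,0,0,0,0,0],[0,0,0,0,0,0,0]]]' 60
python3 d.py 0.53 0.1615 0.2375
```

```text
clock: 2.17
tcp_pos: [0.5287, 0.1626, 0.111]
tcp_rot: [[-0.003, 0.342, 0.94], [-0.0, 0.94, -0.342], [-1.0, -0.001, -0.003]]
contact_force: [0.5, 0.3, -0.2]
opening: 1.004
clock: 2.8
tcp_pos: [0.5294, 0.1627, 0.1127]
tcp_rot: [[0.0, 0.341, 0.94], [0.0, 0.94, -0.341], [-1.0, 0.0, 0.0]]
contact_force: [0.2, 0.1, -0.1]
opening: 0.457
clock: 3.42
tcp_pos: [0.5293, 0.1627, 0.1125]
tcp_rot: [[0.0, 0.341, 0.94], [0.0, 0.94, -0.341], [-1.0, 0.0, -0.0]]
contact_force: [-0.4, 0.4, 0.5]
opening: 0.267
t 3.42 p [0.5293 0.1627 0.1125] yaw 70.03 down [ 0.e+00  1.e-04 -1.e+00] F [-0.4  0.4  0.5] op 0.267
shift [-1.563 -0.012  0.013] turn
```

```bash
python3 -m crank '[[[0,-0.1,0,0,0,0,0],[0,-0.2,0,0,0,0,0],[0,-0.4,0,0,0,0,0],[0,-0.4,0,0,0,0,0],[0,-0.5,0,0,0,0,0]]]'
python3 -m crank '[[[0,0,0,0,0,0,0],[0,0,0,0,0,0,0],[0,0,0,0,0,0,0],[0,0,0,0,0,0,0],[0,0,0,0,0,0,0]]]'
python3 d.py 0.472 -0.1414 0.2405
python3 - <<'E'
from h import *
cv2.imwrite("pics/l.png",camera("scene")[100:260,280:440].repeat(3,0).repeat(3,1))
E
```

```text
clock: 4.05
tcp_pos: [0.5289, 0.1626, 0.2415]
tcp_rot: [[-0.001, 0.342, 0.94], [-0.0, 0.94, -0.342], [-1.0, -0.001, -0.001]]
contact_force: [0.7, -1.2, -2.7]
opening: 0.263
clock: 4.68
tcp_pos: [0.5292, 0.1627, 0.24]
tcp_rot: [[-0.001, 0.341, 0.94], [-0.0, 0.94, -0.341], [-1.0, -0.0, -0.001]]
contact_force: [0.7, -0.1, -0.8]
opening: 0.266
t 4.67 p [0.5292 0.1627 0.24  ] yaw 70.03 down [-9.e-04 -1.e-04 -1.e+00] F [ 0.7 -0.1 -0.8] op 0.266
shift [-0.005 -3.817  0.625] turn
```

View pics/l.png

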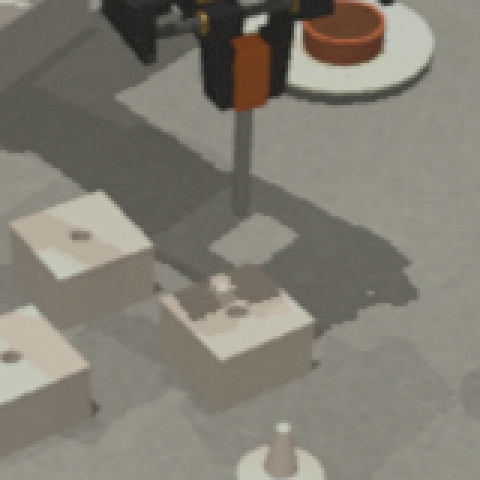

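Rod lifted clean, tip in the crop at (240,212), the stand's hole visible at (237,311). Moving above the bush.

```bash
python3 -m crank '[[[0,0,-0.38,0.0625,0,0,0],[0,0,-0.38,0.0625,0,0,0],[0,0,-0.38,0.0625,0,0,0],[0,0,-0.38,0.0625,0,0,0],[0,0,-0.38,0.0625,0,0,0]]]'
python3 -m crank '[[[0,0,-0.38,0.0625,0,0,0],[0,0,-0.38,0.0625,0,0,0],[0,0,-0.38,0.0625,0,0,0],[0,0,-0.38,0.0625,0,0,0],[0,0,-0.397,0.0625,0,0,0]]]'
python3 -m crank '[[[0,0,0,0,0,0,0],[0,0,0,0,0,0,0],[0,0,0,0,0,0,0],[0,0,0,0,0,0,0],[0,0,0,0,0,0,0]]]'
python3 d.py 0.472 -0.1414 0.2405
python3 - <<'E'
from h import *
a=camera("scene")[170:260,180:270];b=camera("top")[240:330,335:425]
print(proj("scene",[.472,-.1414,.12]),proj("scene",[.472,-.1414,.1355]))
cv2.imwrite("pics/m.png",cv2.resize(np.hstack([a,b]),(800,400),interpolation=cv2.INTER_CUBIC))
E
```

```text
clock: 5.35
tcp_pos: [0.5007, 0.0103, 0.2405]
tcp_rot: [[0.0, 0.341, 0.94], [-0.0, 0.94, -0.341], [-1.0, -0.0, 0.0]]
contact_force: [0.1, -0.2, -0.8]
opening: 0.264
clock: 5.98
tcp_pos: [0.4718, -0.1424, 0.2405]
tcp_rot: [[0.0, 0.341, 0.94], [-0.0, 0.94, -0.341], [-1.0, -0.0, 0.0]]
contact_force: [-0.1, 0.4, -0.9]
opening: 0.269
clock: 6.6
tcp_pos: [0.4721, -0.141, 0.2405]
tcp_rot: [[-0.0, 0.341, 0.94], [0.0, 0.94, -0.341], [-1.0, 0.0, -0.0]]
contact_force: [0.5, -0.7, -2.0]
opening: 0.263
t 6.6 p [ 0.4721 -0.141   0.2405] yaw 70.07 down [-0.  0. -1.] F [ 0.5 -0.7 -2. ] op 0.263
shift [-0.    -0.005  0.   ] turn 
[224.42542171 231.15732805] [223.46784177 225.00373781]
```

View pics/m.png

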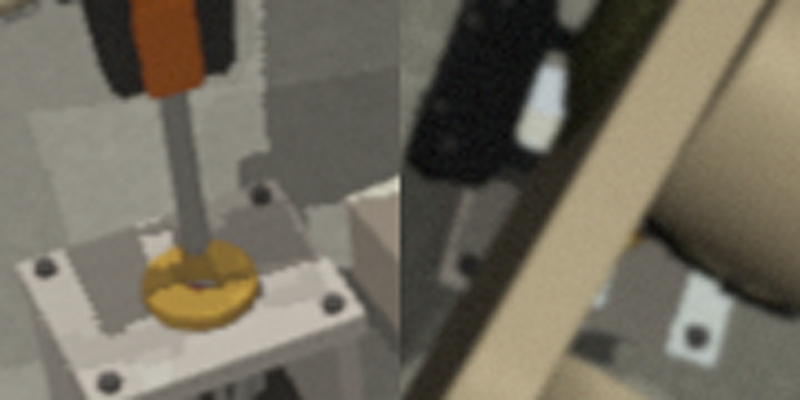

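```bash
cat > ok.py <<'E'
import sys
from h import *
f=observe()["contact_force"];L=float(sys.argv[1]);sys.exit(0 if np.linalg.norm(f-[0,0,-1.5])<L else 1)
E
python3 -m crank '[[[0,0.03,0,0,0,0,0],[0,0.03,0,0,0,0,0],[0,0.03,0,0,0,0,0],[0,0.03,0,0,0,0,0],[0,0.02,0,0,0,0,0]]]' | egrep 'pos|force'
for i in 1 2 3 4; do python3 ok.py 5 && python3 -m crank '[[[0,0.008,0,0,0,0,0],[0,0.008,0,0,0,0,0],[0,0.008,0,0,0,0,0],[0,0.008,0,0,0,0,0],[0,0,0,0,0,0,0]]]' | egrep 'pos|force'; done
python3 d.py 0.472 -0.1414 0.22
```

```text
tcp_pos: [0.472, -0.1414, 0.2291]
contact_force: [-0.5, -0.3, -2.0]
tcp_pos: [0.472, -0.1414, 0.2267]
contact_force: [-0.7, -0.3, -0.9]
tcp_pos: [0.472, -0.1414, 0.2241]
contact_force: [-0.9, -0.7, -1.5]
tcp_pos: [0.472, -0.1414, 0.2215]
contact_force: [0.1, 1.3, -0.6]
tcp_pos: [0.472, -0.1414, 0.219]
contact_force: [0.4, -0.0, -2.0]
t 9.82 p [ 0.472  -0.1414  0.219 ] yaw 70.03 down [-1.e-04  0.e+00 -1.e+00] F [ 0.4 -0.  -2. ] op 0.268
shift [-0.013 -0.    -0.   ] turn
```

Tip is 5.5 mm below the bush top with no force, so it is in the bore. Pushing on at about 16 mm/s.

```bash
python3 -m crank '[[[0,0.04,0,0,0,0,0],[0,0.04,0,0,0,0,0],[0,0.04,0,0,0,0,0],[0,0.04,0,0,0,0,0],[0,0.03,0,0,0,0,0]]]' | egrep 'pos|force'
for i in 1 2 3; do python3 ok.py 22 && python3 -m crank '[[[0,0.02,0,0,0,0,0],[0,0.02,0,0,0,0,0],[0,0.02,0,0,0,0,0],[0,0.02,0,0,0,0,0],[0,0.02,0,0,0,0,0]]]' | egrep 'pos|force'; done
python3 d.py 0.472 -0.1414 0.1475
```

```text
tcp_pos: [0.472, -0.1414, 0.2036]
contact_force: [0.6, -0.6, -2.3]
tcp_pos: [0.4727, -0.1415, 0.1966]
contact_force: [0.4, 1.2, 8.8]
tcp_pos: [0.4728, -0.1416, 0.1896]
contact_force: [-1.1, 2.1, 14.9]
tcp_pos: [0.4729, -0.1417, 0.1826]
contact_force: [-5.3, 2.3, 25.3]
t 12.32 p [ 0.4729 -0.1417  0.1826] yaw 70.03 down [ 0.0047 -0.0023 -1.    ] F [-5.3  2.3 25.3] op 0.264
shift [ 0.439 -0.    -0.014] turn
```

```bash
python3 -m crank '[[[0,0,0,0,0,0,0],[0,0,0,0,0,0,0],[0,0,0,0,0,0,0],[0,0,0,0,0,0,0],[0,0,0,0,0,0,0]]]' | egrep 'pos|force'
python3 -m crank '[[[0,0.008,0,0,0,0,0],[0,0.008,0,0,0,0,0],[0,0.008,0,0,0,0,0],[0,0.008,0,0,0,0,0],[0,0.008,0,0,0,0,0]]]' | egrep 'pos|force'
python3 ok.py 24 && python3 -m crank '[[[0,0.008,0,0,0,0,0],[0,0.008,0,0,0,0,0],[0,0.008,0,0,0,0,0],[0,0.008,0,0,0,0,0],[0,0.008,0,0,0,0,0]]]' | egrep 'pos|force'
python3 d.py 0.472 -0.1414 0.1475
python3 - <<'E'
from h import *
a=camera("scene")[170:320,160:310]
cv2.imwrite("pics/n.png",cv2.resize(a,(600,600),interpolation=cv2.INTER_CUBIC))
E
```

```text
tcp_pos: [0.4729, -0.1417, 0.1823]
contact_force: [-3.1, 1.5, 19.9]
tcp_pos: [0.473, -0.1417, 0.1799]
contact_force: [-5.4, 3.3, 28.8]
t 13.57 p [ 0.473  -0.1417  0.1799] yaw 70.04 down [ 0.0051 -0.0027 -1.    ] F [-5.4  3.3 28.8] op 0.264
shift [ 0.405  0.    -0.015] turn
```

View pics/n.png

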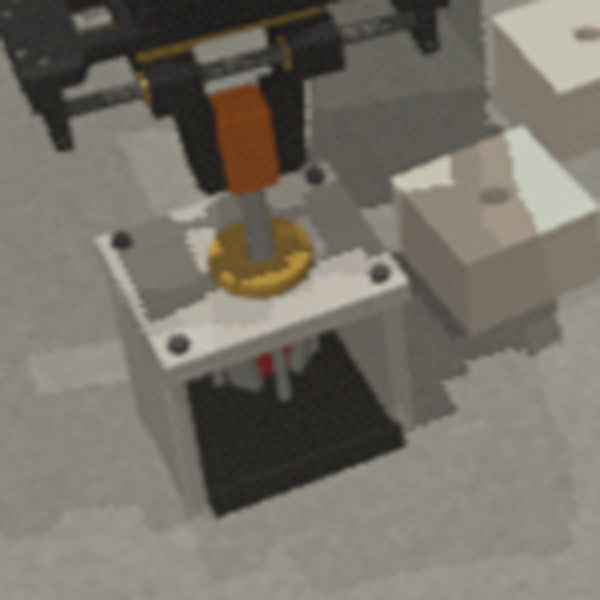

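The plug shows red below the clips, so it is moving. The lateral force comes from the arm giving way toward +x under load. Shifting and tilting back to take the side load off the bore.

```bash
python3 -m crank '[[[0,0,0,-0.006,0,0.02,0],[0,0,0,-0.006,0,0.02,0],[0,0,0,-0.004,0,0,0],[0,0,0,0,0,0,0],[0,0,0,0,0,0,0]]]' | egrep 'pos|force'
python3 ok.py 24 && python3 -m crank '[[[0,0.008,0,0,0,0,0],[0,0.008,0,0,0,0,0],[0,0.008,0,0,0,0,0],[0,0.008,0,0,0,0,0],[0,0.008,0,0,0,0,0]]]' | egrep 'pos|force'
python3 d.py 0.472 -0.1414 0.1475
```

```text
tcp_pos: [0.4727, -0.1417, 0.1797]
contact_force: [-0.8, 1.7, 22.1]
tcp_pos: [0.4728, -0.1417, 0.177]
contact_force: [-1.7, 2.7, 27.0]
t 14.88 p [ 0.4728 -0.1417  0.177 ] yaw 70.03 down [ 0.0028 -0.002  -1.    ] F [-1.7  2.7 27. ] op 0.268
shift [ 0.369  0.001 -0.011] turn
```

```bash
python3 -m crank '[[[0,0.004,0.006,-0.004,0,0.02,0],[0,0.004,0,0,0,0,0],[0,0.006,0,0,0,0,0],[0,0.006,0,0,0,0,0],[0,0.006,0,0,0,0,0]]]' | egrep 'pos|force'
for i in 1 2 3; do python3 ok.py 30 && python3 -m crank '[[[0,0.006,0,0,0,0,0],[0,0.006,0,0,0,0,0],[0,0.006,0,0,0,0,0],[0,0.006,0,0,0,0,0],[0,0.006,0,0,0,0,0]]]' | egrep 'pos|force';done
python3 d.py 0.472 -0.1414 0.1475
```

```text
tcp_pos: [0.4728, -0.1415, 0.1748]
contact_force: [-1.3, 0.8, 24.7]
tcp_pos: [0.4727, -0.1413, 0.1719]
contact_force: [0.2, 1.3, 18.9]
tcp_pos: [0.4722, -0.141, 0.168]
contact_force: [2.7, 0.3, 7.9]
tcp_pos: [0.472, -0.141, 0.1656]
contact_force: [2.6, 0.0, 7.4]
t 17.38 p [ 0.472  -0.141   0.1656] yaw 70.03 down [-3.e-03  5.e-04 -1.e+00] F [2.6 0.  7.4] op 0.268
shift [ 0.226 -0.004  0.002] turn
```

```bash
python3 -m crank '[[[0,0.01,0,0.005,0,-0.03,0],[0,0.01,0,0.005,0,-0.03,0],[0,0.012,0,0,0,0,0],[0,0.012,0,0,0,0,0],[0,0.012,0,0,0,0,0]]]' | egrep 'pos|force'
for i in 1 2 3; do python3 ok.py 25 && python3 -m crank '[[[0,0.012,0,0,0,0,0],[0,0.012,0,0,0,0,0],[0,0.012,0,0,0,0,0],[0,0.012,0,0,0,0,0],[0,0.012,0,0,0,0,0]]]' | egrep 'pos|force';done
python3 d.py 0.472 -0.1414 0.1475
```

```text
tcp_pos: [0.4721, -0.1411, 0.1608]
contact_force: [0.4, 0.4, 8.5]
tcp_pos: [0.4721, -0.1411, 0.1559]
contact_force: [0.3, -1.0, 8.0]
tcp_pos: [0.4707, -0.1405, 0.1495]
contact_force: [-0.6, 0.5, -1.8]
tcp_pos: [0.4714, -0.1406, 0.1452]
contact_force: [0.2, -0.2, -1.3]
t 19.88 p [ 0.4714 -0.1406  0.1452] yaw 70.03 down [-0. -0. -1.] F [ 0.2 -0.2 -1.3] op 0.268
shift [-0.028 -0.006  0.011] turn
```

```bash
python3 -m crank '[[[0,-0.1,0,0,0,0,0],[0,-0.15,0,0,0,0,0],[0,-0.15,0,0,0,0,0],[0,-0.15,0,0,0,0,0],[0,-0.15,0,0,0,0,0]]]' | egrep 'pos|force'
python3 ok.py 10 && python3 -m crank '[[[0,-0.15,0,0,0,0,0],[0,-0.15,0,0,0,0,0],[0,-0.15,0,0,0,0,0],[0,-0.1,0,0,0,0,0],[0,0,0,0,0,0,0]]]' | egrep 'pos|force'
python3 d.py 0.5305 0.162 0.2455 70
python3 - <<'E'
from h import *
a=camera("scene")[150:300,160:310]
cv2.imwrite("pics/q.png",cv2.resize(a,(600,600),interpolation=cv2.INTER_CUBIC))
E
```

```text
tcp_pos: [0.4714, -0.1406, 0.2023]
contact_force: [-0.5, -0.5, -0.7]
tcp_pos: [0.4715, -0.1407, 0.2457]
contact_force: [0.5, 0.1, -2.1]
t 21.12 p [ 0.4715 -0.1407  0.2457] yaw 70.03 down [ 8.e-04 -4.e-04 -1.e+00] F [ 0.5  0.1 -2.1] op 0.269
shift [ 2.000e-03  3.808e+00 -5.990e-01] turn 0.004036576262540947
```

View pics/q.png

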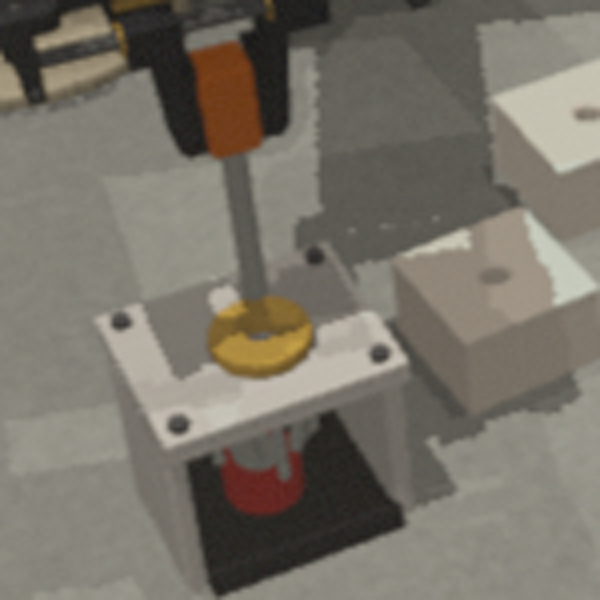

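The plug is free on the tray floor: red body, bottom edge at crop (262,515). The rod has cleared the bush. Returning to the stand.

```bash
python3 -m crank '[[[0,0,0.38,-0.061,0,0,0],[0,0,0.38,-0.061,0,0,0],[0,0,0.38,-0.061,0,0,0],[0,0,0.38,-0.061,0,0,0],[0,0,0.38,-0.061,0,0,0]]]'|grep force
python3 -m crank '[[[0,0,0.38,-0.061,0,0,0],[0,0,0.38,-0.061,0,0,0],[0,0,0.38,-0.061,0,0,0],[0,0,0.38,-0.061,0,0,0],[0,0,0.393,-0.061,0,0,0]]]'|grep force
python3 -m crank '[[[0,0.2,0,0,0,0,0],[0,0.2,0,0,0,0,0],[0,0.2,0,0,0,0,0],[0,0.2,0,0,0,0,0],[0,0,0,0,0,0,0]]]'|grep force
python3 d.py 0.5296 0.1627 0.1125 70
python3 - <<'E'
from h import *
for z in(.006,.031): print((proj("scene",[.4658,-.1464,z])-[160,150])*4)
a=camera("scene")[100:260,280:440]
cv2.imwrite("pics/r.png",cv2.resize(a,(600,600),interpolation=cv2.INTER_CUBIC))
E
```

```text
contact_force: [-0.3, -0.1, -1.6]
contact_force: [0.6, -0.9, -1.2]
contact_force: [-0.4, -0.3, -0.8]
t 23.05 p [0.529  0.1627 0.1799] yaw 70.03 down [-3.3e-03 -3.0e-04 -1.0e+00] F [-0.4 -0.3 -0.8] op 0.266
shift [0.843 0.004 0.009] turn 0.003765084484665948
[268.41487181 491.33931094]
[262.74919777 456.29049757]
```

View pics/r.png

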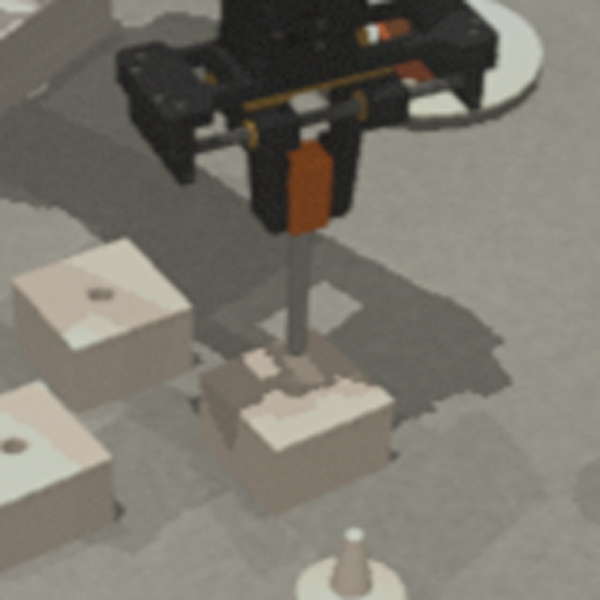

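Rod aligned over the stand hole with the tip just above the block. Descending with force checks.

```bash
python3 -m crank '[[[0,0.06,0,0,0,0,0],[0,0.06,0,0,0,0,0],[0,0.06,0,0,0,0,0],[0,0.05,0,0,0,0,0],[0,0.04,0,0,0,0,0]]]'|egrep 'pos|force'
for i in 1 2 3; do python3 ok.py 6 && python3 -m crank '[[[0,0.03,0,0,0,0,0],[0,0.03,0,0,0,0,0],[0,0.03,0,0,0,0,0],[0,0.03,0,0,0,0,0],[0,0.03,0,0,0,0,0]]]'|egrep 'pos|force';done
for i in 1 2 3 4 5 6; do python3 ok.py 6 && python3 -m crank '[[[0,0.008,0,0,0,0,0],[0,0.008,0,0,0,0,0],[0,0.008,0,0,0,0,0],[0,0.008,0,0,0,0,0],[0,0,0,0,0,0,0]]]'|egrep 'pos|force';done
python3 d.py 0.5296 0.1627 0.1125 70
```

```text
tcp_pos: [0.5296, 0.1627, 0.1594]
contact_force: [0.1, -0.7, -1.7]
tcp_pos: [0.5297, 0.1627, 0.1475]
contact_force: [-0.7, 0.0, -2.3]
tcp_pos: [0.5297, 0.1628, 0.1355]
contact_force: [1.1, -1.2, -1.5]
tcp_pos: [0.5297, 0.1627, 0.1235]
contact_force: [-0.3, 0.4, -1.8]
tcp_pos: [0.5296, 0.1628, 0.1211]
contact_force: [-0.6, -0.1, -0.6]
tcp_pos: [0.5296, 0.1627, 0.1185]
contact_force: [0.1, -0.1, -1.4]
tcp_pos: [0.5296, 0.1627, 0.1159]
contact_force: [0.4, 0.2, -0.3]
tcp_pos: [0.5296, 0.1627, 0.1134]
contact_force: [0.2, -1.0, -1.7]
tcp_pos: [0.5301, 0.1627, 0.1123]
contact_force: [-3.1, -1.8, 10.8]
t 28.73 p [0.5301 0.1627 0.1123] yaw 70.04 down [ 2.e-03 -1.e-04 -1.e+00] F [-3.1 -1.8 10.8] op 0.267
shift [-0.002 -0.002 -0.005] turn 0.004925325058348307
```

Floor felt at the same height as at pick-up, so the rod is home. Release, retreat and check.

```bash
python3 -m crank '[[[0,-0.01,0,0,0,0,0],[0.3,0,0,0,0,0,0],[0.4,0,0,0,0,0,0],[0.6,0,0,0,0,0,0],[0.9,0,0,0,0,0,0]]]' 20|egrep 'pos|force|open'
python3 -m crank '[[[1,0,0,0,0,0,0],[1,0,0,0,0,0,0],[1,0,0,0,0,0,0],[1,0,0,0,0,0,0],[1,-0.1,0,0,0,0,0]]]'|egrep 'force|open'
python3 -m crank '[[[1,-0.3,0,0,0,0,0],[1,-0.4,0,0,0,0,0],[1,-0.4,0,0,0,0,0],[1,-0.4,0,0,0,0,0],[1,-0.2,0,0,0,0,0]]]'|egrep 'force|open'
python3 -m crank '[[[1,0,0,-0.5,0,0,0],[1,0,0,-0.5,0,0,0],[1,0,0,-0.5,0,0,0],[1,0,0,-0.4,0,0,0],[1,0,0,0,0,0,0]]]'|egrep 'pos|force|open'
python3 - <<'E'
from h import *
print(observe()["clock"])
a=camera("scene");cv2.imwrite("pics/end.png",a)
m=cv2.inRange(cv2.cvtColor(a,cv2.COLOR_BGR2HSV),(3,150,60),(14,255,255))[150:200,340:380];ys,xs=np.nonzero(m);print(xs.min()+340,xs.max()+340,ys.min()+150,ys.max()+150,xs.mean()+340,ys.mean()+150)
E
```

```text
tcp_pos: [0.5296, 0.1627, 0.1115]
contact_force: [0.5, -0.1, -1.0]
opening: 0.605
contact_force: [-0.5, -0.1, 1.1]
opening: 0.997
contact_force: [-0.2, -0.4, 0.3]
opening: 1.0
tcp_pos: [0.3854, 0.2152, 0.2566]
contact_force: [0.2, -0.5, 0.1]
opening: 0.999
31.225
353 366 165 188 359.59090909090907 177.5772727272727
```

View pics/end.png

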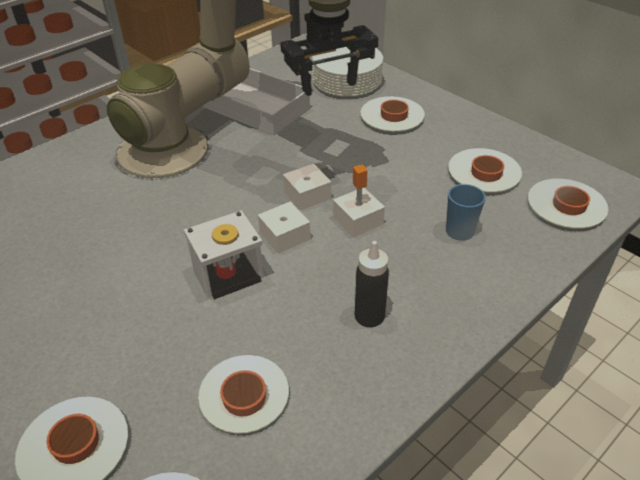

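The final view shows the rod upright in its stand at (360,190), its handle on the same pixels as at the start to within 0.2 px. The plug is on the tray at (227,270), the other things have not moved, and the gripper is clear.

```bash
python3 -c "
from rig import *
print(close_job())"
```

```text
the job is handed in; nothing more can be done
None
```

The plug is out of the holder and lying on the catch tray, and the rod is back upright in its stand. I handed the job in at about 31 s.

- **Rod:** I took it from the stand farthest from the base and put it back there. It met the hole's floor at the same height as at pick-up, and the handle is within 0.2 px of its starting position in the image.
- **Guide bush:** I found the bore by sight at about (0.472, -0.141). The rod entered it on the first descent with almost no force.
- **Push:** I pushed slowly and eased off a side load partway. Force was only read at the end of each short call. The highest reading was about 29 N, against the 40 N limit but above the 4 to 20 N you gave for the clips. It then fell to zero when the plug dropped.
- **Last checks:** In the final picture the plug is on the tray, the cup, bottle and plates look unmoved, and the gripper is open and touching nothing. I judged the other objects by eye and did not measure them.

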